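Open the two-stage catch of a transport case on the packing bench

TASK

Open the grey transport case on the packing bench. Its orange latch is locked by a safety tab with a green fin, whose bolt is caught behind a steel keeper: press the fin down to the depth where the bolt's head lines up with the keeper's opening (it is set a little differently on every case, so feel for it, lightly) and slide the tab away from the keeper until it is fully home; then swing the latch up and right back off the lid, and only then raise the lid by one of its black grip lugs until it stands open by itself, 60 degrees or more, and let go. Do not force the catch, and leave the two cartons and the roll of tape where they are.

Things in the scene. Friction and masses are not known exactly. Their poses are not given: they have to be found in the camera images.
- case: Grey hard plastic case, 220 mm front to back (its x), 320 mm wide (its y), lid top 104 mm above the bench. It does not move. Origin: centre of its underside. +x points from the front (latch side, towards the robot) to the rear, where the lid is hinged; +y to the left seen from the robot; z up.
- latch: Main latch: orange lever, 80 mm wide, pivoted at the case's front (origin on the pivot; axes parallel to the case's when shut). Its 5 mm plate lies back over the lid, top 123 mm above the bench, on a rubber buffer. It opens by swinging its rear edge up and over towards the robot about the case's y, up to 1.9 rad (thrown back: 1.2 or more); 2 N at the fin moves it; it stays where it is left.
- tab: Safety tab: black slider (32 mm along x, 46 mm along y) on the latch, with the green fin; a steel bolt, 14 to 19 mm behind the fin's centre, runs from it to the left (+y) through the keeper and ends in an upright T-head. Origin under the fin, axes as the latch's. Free: slid 15 mm to the right (-y) against its stop; under 12 mm does not clear the keeper. Moving it takes 2 to 3 N; it stays where it is left.
- lid: Lid of the case, with the keeper on it. Origin on the rear hinge; axes parallel to the case's when shut. It opens by turning about the case's y, front edge up, to 1.75 rad at most. The hinge is stiff: 4 to 8 N at a grip lug moves it, and it stays where it is left. 0.45 kg.
- tab_fin (a point): Centre of the green fin: 24 mm along x, 10 mm thick along y, 20 mm tall; the slider's flat top is 10 mm below this point. It turns with the latch (a tight squeeze brakes this). Locked: y = 0 to -1 mm in the latch's frame. Pressing the fin or slider down turns the latch down against its buffer: 3 to 6 N, up to 10 mm. Press and side push of 12 N in all do no harm while it is caught; 16 N breaks the catch.
- keeper_foot (a point): Foot, on the lid, of the keeper: a steel frame 36 mm wide, 5 mm thick, 48 mm left of the latch's middle. At rest the bolt's head stands behind its top bar, so the tab catches after 1.5 mm. Somewhere between 1.5 and 5.6 mm of press at the fin (set by screws, unknown) the head meets the opening, with about 1.2 mm of room, and a light side push slides it through; pressed deeper, it catches on the sill.
- latch_pivot (a point): The latch's pivot pin, 100 mm above the bench, at the middle of the latch's width. Locked and shut, the fin's centre is 48 mm behind it (case +x) and 36 mm above it.
- lid_hinge (a point): Middle of the lid's rear hinge axis, which runs along the case's y, 76 mm above the bench.
- lug_left (a point): Centre of the left black grip lug on the lid, near its front edge: an upright block, 24 mm along x, 12 mm thick along y; its top is 14 mm above this point and the lid's face 13 mm below it. It is 198 mm in front of the lid's hinge and 41 mm above it when shut.
- lug_right (a point): Centre of the right grip lug, the same.
- tape_mid (a point): Centre of a brown roll of parcel tape, 100 mm across, 48 mm high, standing flat on the bench to the left of the case. To be left alone.
- carton_a_mid (a point): Centre of the tall brown carton with a white label, 75 x 75 x 105 mm high, to the right of the case. To be left alone.
- carton_b_mid (a point): Centre of the flat brown carton with a white label, 110 x 75 x 60 mm high, to the right of the case. To be left alone.

How it is judged:
On the way, in this order (a step that is already met when the one before it is completed fails the run):
1. the safety tab is slid at least 12 mm, clear of the keeper, with the latch still down (y of tab_fin in the frame of latch below -0.012 m and angle between latch's own z axis and vertical below 0.35 rad and angle between lid's own z axis and vertical below 0.05 rad), for 0.1 s.
2. the latch is swung up by more than 1.2 rad, with the lid still shut (angle between latch's own z axis and vertical above 1.2 rad and angle between lid's own z axis and vertical below 0.05 rad), for 0.1 s.
At the end, for the whole second after the job is handed in: The lid stands open by more than 1.0 rad (57 degrees), at rest; the latch is swung back by more than 1.0 rad; the tab is still slid free (11.5 mm or more); the fingers have let go of the case (angle between each of lid, latch's own z axis and vertical above 1 rad and y of tab_fin in the frame of latch below -0.0115 m and angular speed of lid below 0.05 rad/s and contact force between the fingers and case below 0.5 N); the robot touches nothing.
It fails at once if the catch is forced: latch, tab and bolt press on the lid, its keeper or its buffer with more than 16 N in all (contact force between latch and lid above 16 N).
It fails at once if the lid is prised up by more than 0.06 rad with the latch not swung back (angle between lid's own z axis and vertical above 0.06 rad and angle between latch's own z axis and vertical below 0.9 rad).
It fails at once if the tall carton is shifted by more than 30 mm or tipped (distance of carton_a_mid from where it was at the start of the episode above 0.03 m or angle between carton_a_mid's own z axis and vertical above 0.3 rad).
It fails at once if the flat carton is shifted by more than 30 mm or tipped (distance of carton_b_mid from where it was at the start of the episode above 0.03 m or angle between carton_b_mid's own z axis and vertical above 0.3 rad).
It fails at once if the roll of tape is shifted by more than 30 mm or tipped (distance of tape_mid from where it was at the start of the episode above 0.03 m or angle between tape_mid's own z axis and vertical above 0.3 rad).
It also fails if it takes over 70 s, if anything falls off the work surface, if the arm or the gripper's body presses on something with over 40 N, if the wrist force passes 120 N, or if a joint passes its speed limit or range.

ROBOT

A 6-joint arm with a two-finger parallel gripper is mounted at the origin on the work surface. World frame = base frame: x ahead of the robot, y to its left, z up, the work surface at z = 0. Lengths are in m, angles in rad, forces in N, time in s.
With the tool pointing down it reaches from about 0.375 to 0.975 m from the base axis. Payload 3.8 kg.
Tool frame: the origin (TCP) lies at the very end of the fingers, on their centre line; the grasp point (between the pads) lies 19 mm behind it; z points along the fingers, y is the direction in which the jaws open and shut (so a half turn about z gives the same grasp; the last joint's range is limited). The gripper opens to 85 mm and grips with 20 to 120 N. Pads are 22 mm wide; open, the fingers measure 114 mm over their backs; the gripper's body (76 mm by 85 mm) begins 54 mm behind the grasp point. The pads swing forward as they close: fully open they stand 13 mm farther back than shut.
Start: joints at [1.114, 0.264, 1.604, -0, 1.274, -0.037], TCP at [0.275, 0.616, 0.231] pointing down, gripper open.
Joint ranges: [-2.63, 2.63], [-0.94, 2.18], [0.31, 2.57], [-1.31, 4.45], [0, 2.66], [-2.55, 2.55]. Speed limits (rad/s): [2.57, 2.57, 3.14, 3.14, 3.14, 3.14].

INTERFACE

Orientations are given as a rotation vector (axis times angle).
In Python, from workcell import status, read_camera, camera_info, order gives the robot as it stands.
- The arm moves only by the tool move_arm, never from a script. Its argument "deltas" is a list of rows, each a list of 3 entries, a list of its own where there are three numbers: the turn, a rotation vector about the world's x, y, z as a fraction of full scale, then the shift along the world's x, y, z as a fraction of full scale, then the closure, from -1 (fully open) to 1 (shut), so that 0 is half open. A call has 1 to 20 rows; each row is the pose to reach, as a shift and turn from the pose commanded when the call began; what a row does not reach only later rows make up. Full scale, the value 1, is 0.1 m for a shift and pi/2 rad for a turn. A row lasts 1/8 s, in which the tool goes at most 62.5 mm and 10.7 degrees, less where a joint would pass 70% of its speed; a pose out of reach is approached as far as the arm can. A call with a number of a shift or a turn outside -1 to 1 is refused whole. A call with a gripper value outside its range is refused whole. The fingers move at their own pace and stop on an object; "grip_force" is the grip in N (left out, the last holds). Time passes only in rows, so rows that repeat a pose let the fingers close. It gives the time, the measured TCP pose, the force and the opening at its end, in the units of the state.
- status.read_state(): the state, without advancing time (a new reading comes with each control period).
- read_camera(name): name is "scene" or "top"; returns (picture, depth): 400x640x3 uint8, red, green, blue; 400x640 float32, m along the optical axis (not along the pixel's ray), 0 where there is no reading.
- camera_info(name): a dict with "K" (3x3 intrinsics, pixels), "R" (3x3) and "t" (3): a world point X has camera coordinates R X + t. Camera axes: x right, y down, z forward; pixel columns grow to the right and rows downward; lengths in m; the calibration is good to about 2 mm. A picture is of the moment at which its call begins. camera_info takes no time and is no camera call.
- order.finish_job(): hands the job in, once; it reports no verdict.
The state is a dict: "time": time; "q": joint angles; "joint_vel": joint speeds; "joint_torque": joint torques, N m; "tool_pos": TCP position; "tcp_rot": TCP orientation; "wrist_force": force on the tool from outside, world axes, zero at the start; "torque": the same for the moment, N m; "width": opening from 0.0 (shut) to 1.0 (fully open).
Only numpy, scipy, OpenCV 4.12 (cv2) and the standard library are available. Lean on these libraries where they do the work, as an engineer would, in place of code of your own. Each camera call takes 0.05 s, during which the arm holds its last target. There are 200 camera calls.

## Working session

There is one attempt and no reset: what is moved stays moved. The work goes in short steps, Python scripts to look and compute and a tool call to move; the robot and the scene stay as the last step left them, time stands still between calls to the robot, and variables do not carry over. Pictures are saved under pics/ and viewed, about 8 in all and at most 12, crops included, and the job is handed in when it is done.

Besides the shell and the picture viewer there is one more tool, called after "Call:" in YAML: its name, and indented under it one key for each argument. move_arm: Moves the arm, as the interface text tells. Its arguments: {"type":"object","properties":{"deltas":{"type":"array","items":{"type":"array"}},"grip_force":{"type":"number"}},"required":["deltas"]}

```bash
mkdir -p pics; ls
cat > h.py <<'E'
import numpy as np, cv2
from workcell import status, read_camera, camera_info, order
def snap(name,tag):
    p,d=read_camera(name); np.savez(f'pics/{tag}.npz',p=p,d=d)
    cv2.imwrite(f'pics/{tag}.png',p[:,:,::-1]); return p,d
def load(tag):
    z=np.load(f'pics/{tag}.npz'); return z['p'],z['d']
def world(name,d):
    c=camera_info(name);K,R,t=[np.array(c[k]) for k in('K','R','t')]
    v,u=np.mgrid[:d.shape[0],:d.shape[1]]
    X=np.stack([(u-K[0,2])/K[0,0]*d,(v-K[1,2])/K[1,1]*d,d],-1)
    return (X-t)@R
E
python3 - <<'E'
from h import *
a,_=snap('top','t0'); b,_=snap('scene','s0')
print(status.read_state())
E
```

```text
pics
{'time': 0.1, 'q': array([ 1.11408667e+00,  2.64695162e-01,  1.60523937e+00,  9.30430382e-06,
        1.27368639e+00, -3.69195803e-02]), 'joint_vel': array([-0.0033115 , -0.00249453, -0.00261243, -0.00079168,  0.00067177,
        0.00065393]), 'joint_torque': array([ 6.43069925e-04, -5.16709685e+01, -3.68587232e+01, -1.97436493e-04,
        6.33113828e-03, -5.28887568e-06]), 'tool_pos': array([0.27483062, 0.6157993 , 0.23007378]), 'tcp_rot': array([-0.65447242, -3.07214798,  0.00308554]), 'wrist_force': array([0.07732879, 0.46102768, 0.01408149]), 'torque': array([-0.05410926,  0.01892758,  0.01587746]), 'width': 0.9969544658252789}
```

View pics/t0.png

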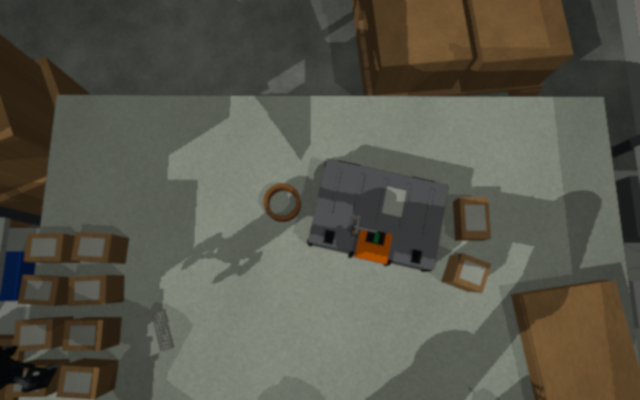

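View pics/s0.png

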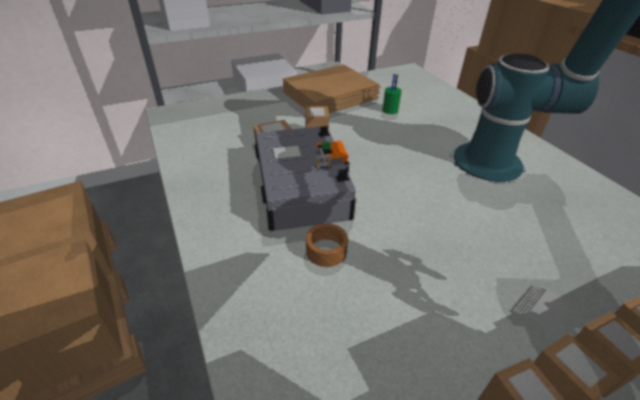

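The top view shows the case tilted in yaw. The fin is near (375,238), the lugs near (329,236) and (416,256), the tape at (283,202), and the cartons at (472,217) and (468,272). Next I'll turn these into world positions.

```bash
python3 - <<'E'
from h import *
for n,tag in(('top','t0'),('scene','s0')):
    p,d=load(tag); W=world(n,d); q=p.astype(int); r,g,b=q[...,0],q[...,1],q[...,2]
    roi=np.zeros(d.shape,bool)
    if n=='top': roi[150:300,260:500]=1
    else: roi[100:240,240:370]=1
    ok=roi&(d>0)
    z=W[...,2]
    def rep(name,m):
        k,l,s,c=cv2.connectedComponentsWithStats((m&ok).astype('uint8'))
        for i in range(1,k):
            if s[i,4]>=6:
                P=W[l==i]; print(n,name,c[i].round(1),s[i,4],np.median(P,0).round(4),P.min(0).round(3),P.max(0).round(3))
    rep('green',(g>1.5*r)&(g>1.3*b)&(g>40))
    rep('orange',(r>150)&(g<130)&(b<60))
    rep('dark',(q.max(2)<28)&(z>.09))
    if n=='top':
        m=ok&(abs(z-.104)<.006)&(abs(r-b)<40)
        k,l,s,c=cv2.connectedComponentsWithStats(m.astype('uint8')); i=1+s[1:,4].argmax()
        R=cv2.minAreaRect(W[l==i][:,:2].astype('float32')); print('lid rect',R,cv2.boxPoints(R),np.median(W[l==i][:,2]))
        rep('tops',(z>.05)&(z<.2))
        K=camera_info(n); print(K)
E
python3 - <<'E'
import cv2
a=cv2.imread('pics/t0.png')[150:300,290:500]; b=cv2.imread('pics/s0.png')[110:240,240:370]
cv2.imwrite('pics/c0.png',cv2.hconcat([cv2.resize(a,None,fx=2.2,fy=2.2,interpolation=2),cv2.resize(b,(330,330),interpolation=2)]))
E
```

```text
top green [376.  237.4] 41 [ 0.5336 -0.0993  0.1469] [ 0.522 -0.105  0.14 ] [ 0.544 -0.094  0.152]
top orange [372.8 257.1] 154 [ 0.4878 -0.094   0.124 ] [ 0.476 -0.125  0.118] [ 0.498 -0.058  0.128]
top dark [328.7 236. ] 95 [0.54   0.0124 0.1269] [0.525 0.002 0.104] [0.556 0.022 0.135]
top dark [370.1 236.7] 53 [ 0.5362 -0.0875  0.1275] [ 0.526 -0.095  0.123] [ 0.548 -0.08   0.131]
top dark [380.9 237.7] 47 [ 0.5338 -0.1144  0.1265] [ 0.521 -0.12   0.123] [ 0.549 -0.107  0.132]
top dark [415.7 255.7] 100 [ 0.4911 -0.1984  0.1206] [ 0.476 -0.207  0.104] [ 0.506 -0.192  0.138]
top dark [350.8 253.3] 10 [ 0.4985 -0.0421  0.1091] [ 0.493 -0.045  0.106] [ 0.501 -0.04   0.112]
lid rect ((0.5944193601608276, -0.11359409987926483), (0.3202577531337738, 0.23417510092258453), 77.34687805175781) [[ 0.44509947 -0.24418631]
 [ 0.67358744 -0.2954819 ]
 [ 0.74373925  0.01699811]
 [ 0.5152513   0.06829369]] 0.10529207875939488
top tops [378.9 214.9] 11329 [ 0.5936 -0.1123  0.1057] [ 0.456 -0.294  0.05 ] [0.745 0.067 0.152]
top tops [280.2 185.3] 10 [0.6831 0.139  0.0509] [0.677 0.132 0.05 ] [0.686
[... 932 characters left out ...]
 -9.99952476e-01,  9.74311033e-03],
       [-9.82523593e-01, -1.47688860e-03, -1.86132234e-01],
       [ 1.86137778e-01, -9.63661905e-03, -9.82476393e-01]]), 't': array([0.0323983 , 0.63366598, 1.04539504])}
scene green [325.2 145.6] 53 [ 0.5362 -0.0963  0.1375] [ 0.528 -0.113  0.125] [ 0.544 -0.092  0.148]
scene orange [340.5 147.4] 65 [ 0.4915 -0.0911  0.1232] [ 0.48  -0.122  0.121] [ 0.501 -0.057  0.126]
scene dark [323.  131.3] 37 [ 0.4942 -0.197   0.1166] [ 0.485 -0.207  0.106] [ 0.502 -0.193  0.129]
scene dark [327.3 151. ] 6 [ 0.5335 -0.0855  0.1261] [ 0.53  -0.089  0.124] [ 0.54  -0.082  0.127]
scene dark [342.  175.5] 58 [0.5421 0.0171 0.1159] [0.531 0.008 0.105] [0.551 0.021 0.131]
```

View pics/c0.png

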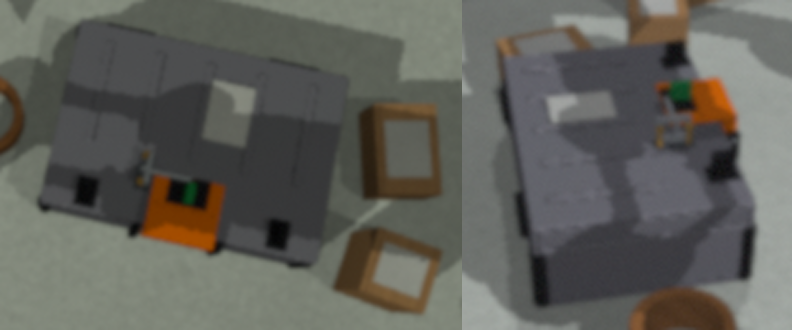

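The case yaw is about -12.8°, with the fin at about (0.534, -0.0995, 0.136). Measured lugs are at (0.540, 0.012) and (0.491, -0.198). I'll carry the tool over at its present height, turn the jaws along the case's y, and narrow the opening to about 25 mm.

Call:
move_arm:
  deltas:
    - [[0,0,0.06],[0.16,-0.45,0],0.4]
    - [[0,0,0.125],[0.32,-0.9,0],0.4]
  grip_force: 20

```text
time: 0.35
tool_pos: [0.307, 0.5253, 0.2303]
tcp_rot: [-0.343, -3.122, 0.002]
wrist_force: [0.8, -0.4, -0.6]
width: 0.607
```

Call:
move_arm:
  deltas:
    - [[0,0,0],[0.16,-0.45,0],0.4]
    - [[0,0,0],[0.32,-0.9,0],0.4]

```text
time: 0.6
tool_pos: [0.3392, 0.4347, 0.2307]
tcp_rot: [-0.35, -3.122, 0.001]
wrist_force: [0.7, -0.4, 0.3]
width: 0.302
```

Call:
move_arm:
  deltas:
    - [[0,0,0],[0.16,-0.45,0],0.4]
    - [[0,0,0],[0.32,-0.9,0],0.4]

```text
time: 0.85
tool_pos: [0.3711, 0.3447, 0.2308]
tcp_rot: [-0.35, -3.122, 0.001]
wrist_force: [1.2, 0.0, -0.1]
width: 0.299
```

Call:
move_arm:
  deltas:
    - [[0,0,0],[0.16,-0.45,0],0.4]
    - [[0,0,0],[0.32,-0.9,0],0.4]

```text
time: 1.1
tool_pos: [0.4031, 0.2547, 0.2309]
tcp_rot: [-0.35, -3.122, 0.001]
wrist_force: [0.6, -1.1, 0.1]
width: 0.301
```

Call:
move_arm:
  deltas:
    - [[0,0,0],[0.16,-0.45,0],0.4]
    - [[0,0,0],[0.32,-0.9,0],0.4]

```text
time: 1.35
tool_pos: [0.4351, 0.1648, 0.231]
tcp_rot: [-0.35, -3.122, 0.0]
wrist_force: [1.1, -0.6, -0.1]
width: 0.302
```

Call:
move_arm:
  deltas:
    - [[0,0,0],[0.16,-0.45,0],0.4]
    - [[0,0,0],[0.32,-0.9,0],0.4]

```text
time: 1.6
tool_pos: [0.4671, 0.0749, 0.231]
tcp_rot: [-0.35, -3.122, -0.0]
wrist_force: [0.9, 0.5, 0.4]
width: 0.302
```

Call:
move_arm:
  deltas:
    - [[0,0,0],[0.16,-0.45,0],0.4]
    - [[0,0,0],[0.32,-0.9,0],0.4]

```text
time: 1.85
tool_pos: [0.4991, -0.0152, 0.2309]
tcp_rot: [-0.35, -3.122, -0.0]
wrist_force: [0.4, 0.3, -0.5]
width: 0.304
```

Call:
move_arm:
  deltas:
    - [[0,0,0],[0.16,-0.45,0],0.4]
    - [[0,0,0],[0.32,-0.85,0],0.4]
    - [[0,0,0],[0.32,-0.85,0],0.4]
    - [[0,0,0],[0.32,-0.85,0],0.4]

```text
time: 2.35
tool_pos: [0.5305, -0.0983, 0.2306]
tcp_rot: [-0.351, -3.12, -0.001]
wrist_force: [0.1, 0.1, 0.7]
width: 0.298
```

Call:
move_arm:
  deltas:
    - [[0,0,0],[0.025,-0.01,-0.5],0.4]
    - [[0,0,0],[0.025,-0.01,-0.9],0.4]
    - [[0,0,0],[0.025,-0.01,-0.97],0.4]
    - [[0,0,0],[0.025,-0.01,-0.97],0.4]
    - [[0,0,0],[0.025,-0.01,-0.97],0.4]

```text
time: 2.98
tool_pos: [0.5352, -0.0996, 0.1366]
tcp_rot: [0.349, 3.118, -0.001]
wrist_force: [-0.1, -0.5, 0.1]
width: 0.302
```

Run:
```python
from h import *
a,_=snap('top','t1'); b,_=snap('scene','s1')
A=a[205:275,335:425];B=b[110:190,290:380]
cv2.imwrite('pics/c1.png',cv2.hconcat([cv2.resize(x,(400,340),interpolation=2) for x in(A,B)])[:,:,::-1])
print(status.read_state()['tool_pos'])
```

```text
[ 0.5350849  -0.09981669  0.13643454]
```

View pics/c1.png

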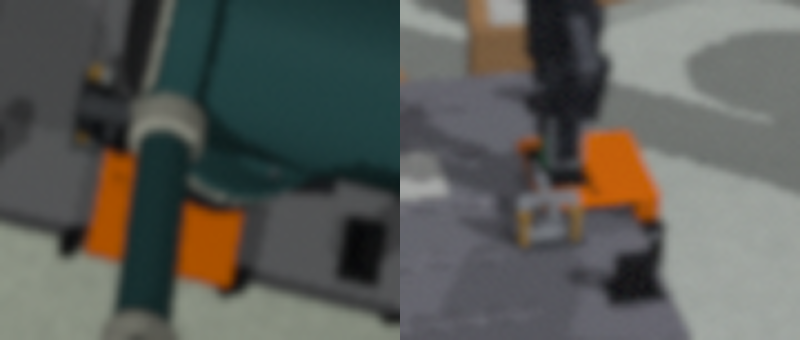

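Scene view: the fingers straddle the green fin above the slider, with the keeper to their left. I'll narrow the jaws a little and touch down in small steps.

Call:
move_arm:
  deltas:
    - [[0,0,0],[-0.02,0,0],0.62]
    - [[0,0,0],[-0.02,0,0],0.62]
    - [[0,0,0],[-0.02,0,0],0.62]

```text
time: 3.45
tool_pos: [0.5316, -0.0997, 0.1344]
tcp_rot: [0.35, 3.122, -0.0]
wrist_force: [0.3, -0.2, -0.8]
width: 0.19
```

Call:
move_arm:
  deltas:
    - [[0,0,0],[0,0,-0.02],0.62]
    - [[0,0,0],[0,0,-0.04],0.62]
    - [[0,0,0],[0,0,-0.04],0.62]

```text
time: 3.82
tool_pos: [0.5313, -0.0996, 0.1298]
tcp_rot: [-0.35, -3.121, -0.0]
wrist_force: [-0.2, -0.4, -0.6]
width: 0.187
```

Call:
move_arm:
  deltas:
    - [[0,0,0],[0,0,-0.02],0.62]
    - [[0,0,0],[0,0,-0.02],0.62]

```text
time: 4.08
tool_pos: [0.5314, -0.0996, 0.128]
tcp_rot: [-0.35, -3.122, -0.0]
wrist_force: [0.2, 0.3, 0.6]
width: 0.189
```

Call:
move_arm:
  deltas:
    - [[0,0,0],[0,0,-0.01],0.62]
    - [[0,0,0],[0,0,-0.01],0.62]

```text
time: 4.32
tool_pos: [0.5316, -0.0996, 0.1272]
tcp_rot: [-0.35, -3.122, 0.0]
wrist_force: [-0.3, 0.3, 0.1]
width: 0.195
```

Call:
move_arm:
  deltas:
    - [[0,0,0],[0,0,-0.005],0.62]
    - [[0,0,0],[0,0,-0.005],0.62]

```text
time: 4.58
tool_pos: [0.5316, -0.0996, 0.1268]
tcp_rot: [0.35, 3.122, -0.0]
wrist_force: [-0.1, -0.2, -0.2]
width: 0.192
```

Call:
move_arm:
  deltas:
    - [[0,0,0],[0,0,-0.005],0.62]
    - [[0,0,0],[0,0,-0.005],0.62]

```text
time: 4.82
tool_pos: [0.5316, -0.0996, 0.1263]
tcp_rot: [0.35, 3.122, -0.0]
wrist_force: [-0.4, 0.8, -0.5]
width: 0.192
```

Call:
move_arm:
  deltas:
    - [[0,0,0],[0,0,-0.005],0.62]
    - [[0,0,0],[0,0,-0.005],0.62]

```text
time: 5.08
tool_pos: [0.5317, -0.0997, 0.1261]
tcp_rot: [0.35, 3.122, -0.0]
wrist_force: [-1.3, 0.7, 3.5]
width: 0.191
```

Call:
move_arm:
  deltas:
    - [[0,0,0],[0,0,-0.008],0.62]
    - [[0,0,0],[0,0,-0.016],0.62]
    - [[0,0,0],[0,0,-0.016],0.62]

```text
time: 5.45
tool_pos: [0.5325, -0.0998, 0.1248]
tcp_rot: [0.35, 3.12, -0.0]
wrist_force: [0.5, -0.8, 4.7]
width: 0.188
```

Call:
move_arm:
  deltas:
    - [[0,0,0],[-0.002,-0.01,0],0.62]
    - [[0,0,0],[-0.004,-0.02,0],0.62]
    - [[0,0,0],[-0.004,-0.02,0],0.62]

```text
time: 5.82
tool_pos: [0.5322, -0.1011, 0.1248]
tcp_rot: [0.351, 3.12, 0.002]
wrist_force: [1.0, 3.1, 5.5]
width: 0.194
```

Call:
move_arm:
  deltas:
    - [[0,0,0],[0,0,-0.006],0.62]
    - [[0,0,0],[0,0,-0.006],0.62]

```text
time: 6.08
tool_pos: [0.5323, -0.1012, 0.1245]
tcp_rot: [0.35, 3.12, 0.002]
wrist_force: [0.5, 1.5, 7.3]
width: 0.19
```

Call:
move_arm:
  deltas:
    - [[0,0,0],[-0.001,-0.005,0],0.62]
    - [[0,0,0],[-0.001,-0.005,0],0.62]

```text
time: 6.32
tool_pos: [0.5323, -0.1013, 0.1245]
tcp_rot: [0.351, 3.12, 0.003]
wrist_force: [0.2, 4.0, 6.9]
width: 0.189
```

Run:
```python
from h import *
for i in range(3):
    read_camera('top') if i else None
    s=status.read_state(); print(s['tool_pos'].round(5),s['wrist_force'].round(2))
```

```text
[ 0.53231 -0.10128  0.12446] [0.17 3.96 6.89]
[ 0.53234 -0.10127  0.12451] [1.06 4.41 6.1 ]
[ 0.53231 -0.10127  0.12446] [1.   3.87 6.55]
```

Call:
move_arm:
  deltas:
    - [[0,0,0],[0.002,0.01,0],0.62]
    - [[0,0,0],[0.002,0.01,-0.006],0.62]
    - [[0,0,0],[0.002,0.01,-0.006],0.62]

```text
time: 6.8
tool_pos: [0.5326, -0.1012, 0.124]
tcp_rot: [0.35, 3.119, 0.0]
wrist_force: [0.9, -0.2, 6.9]
width: 0.188
```

Call:
move_arm:
  deltas:
    - [[0,0,0],[-0.001,-0.006,0],0.62]
    - [[0,0,0],[-0.002,-0.012,0],0.62]
    - [[0,0,0],[-0.002,-0.012,0],0.62]

```text
time: 7.18
tool_pos: [0.5326, -0.1015, 0.1241]
tcp_rot: [0.351, 3.119, 0.003]
wrist_force: [0.4, 4.5, 6.0]
width: 0.19
```

The tool should pitch with the latch. Otherwise the pads' front edges do the pressing, with a shorter lever. I'll back off sideways, pitch, and go on.

Call:
move_arm:
  deltas:
    - [[0,0,0],[0.002,0.01,0],0.62]
    - [[0.01,0.044,0],[0.002,0.01,0],0.62]
    - [[0.01,0.044,0],[0.002,0.01,0],0.62]

```text
time: 7.55
tool_pos: [0.5328, -0.1015, 0.1234]
tcp_rot: [-0.343, -3.054, -0.012]
wrist_force: [2.6, 0.9, 5.9]
width: 0.191
```

Call:
move_arm:
  deltas:
    - [[0,0,0],[0,0,-0.006],0.62]
    - [[0,0,0],[0,0,-0.006],0.62]

```text
time: 7.8
tool_pos: [0.5329, -0.1015, 0.1231]
tcp_rot: [-0.343, -3.056, -0.012]
wrist_force: [2.7, 1.1, 4.4]
width: 0.193
```

Call:
move_arm:
  deltas:
    - [[0,0,0],[-0.001,-0.006,0],0.62]
    - [[0,0,0],[-0.002,-0.012,0],0.62]
    - [[0,0,0],[-0.002,-0.012,0],0.62]

```text
time: 8.18
tool_pos: [0.5326, -0.1019, 0.1231]
tcp_rot: [-0.344, -3.056, -0.014]
wrist_force: [2.4, 3.2, 5.1]
width: 0.19
```

Call:
move_arm:
  deltas:
    - [[0,0,0],[-0.011,-0.006,0],0.62]
    - [[0,0,0],[-0.011,-0.006,0],0.62]

```text
time: 8.43
tool_pos: [0.5317, -0.1026, 0.1232]
tcp_rot: [-0.343, -3.057, -0.014]
wrist_force: [3.2, 2.9, 5.6]
width: 0.195
```

Call:
move_arm:
  deltas:
    - [[0,0,0],[0.001,0.008,-0.005],0.62]
    - [[0,0,0],[0.001,0.008,-0.008],0.62]
    - [[0,0,0],[0.001,0.008,-0.008],0.62]

```text
time: 8.8
tool_pos: [0.5319, -0.1026, 0.1228]
tcp_rot: [-0.343, -3.057, -0.012]
wrist_force: [2.1, -0.5, 7.4]
width: 0.193
```

Call:
move_arm:
  deltas:
    - [[0,0,0],[-0.001,-0.006,0],0.62]
    - [[0,0,0],[-0.002,-0.01,0],0.62]
    - [[0,0,0],[-0.002,-0.01,0],0.62]

```text
time: 9.18
tool_pos: [0.5318, -0.1027, 0.1228]
tcp_rot: [-0.344, -3.057, -0.014]
wrist_force: [2.3, 3.3, 7.3]
width: 0.195
```

The side force may be limited by the tips slipping on the slider. I'll lift off, centre on the fin and pinch it lightly, so both press and push act directly on it.

Call:
move_arm:
  deltas:
    - [[0,0,0],[0,0,0.03],0.62]
    - [[-0.01,-0.044,0],[0.01,0.026,0.05],0.62]
    - [[-0.01,-0.044,0],[0.01,0.026,0.06],0.62]
    - [[-0.01,-0.044,0],[0.01,0.026,0.06],0.62]

```text
time: 9.68
tool_pos: [0.5303, -0.1008, 0.1271]
tcp_rot: [-0.35, -3.12, 0.0]
wrist_force: [-0.5, -0.1, 0.2]
width: 0.186
```

Call:
move_arm:
  deltas:
    - [[0,0,0],[0,0,0],0.67]
    - [[0,0,0],[0,0,0],0.67]
    - [[0,0,0],[0,0,0],0.67]
  grip_force: 20

```text
time: 10.05
tool_pos: [0.531, -0.1008, 0.1275]
tcp_rot: [-0.35, -3.122, 0.0]
wrist_force: [-0.5, 0.6, 0.3]
width: 0.164
```

Call:
move_arm:
  deltas:
    - [[0,0,0],[0,0,0],0.7]
    - [[0,0,0],[0,0,0],0.7]
    - [[0,0,0],[0,0,0],0.7]

```text
time: 10.42
tool_pos: [0.5309, -0.1007, 0.1276]
tcp_rot: [0.35, 3.122, -0.0]
wrist_force: [0.5, 0.0, -0.4]
width: 0.148
```

Call:
move_arm:
  deltas:
    - [[0,0,0],[0,0,0],0.73]
    - [[0,0,0],[0,0,0],0.73]
    - [[0,0,0],[0,0,0],0.73]

```text
time: 10.8
tool_pos: [0.5309, -0.1007, 0.1276]
tcp_rot: [0.35, 3.122, -0.0]
wrist_force: [0.2, 0.6, 0.4]
width: 0.137
```

Call:
move_arm:
  deltas:
    - [[0,0,0],[0,0,0],0.76]
    - [[0,0,0],[0,0,0],0.76]
    - [[0,0,0],[0,0,0],0.76]

```text
time: 11.18
tool_pos: [0.531, -0.1004, 0.1276]
tcp_rot: [0.35, 3.122, 0.001]
wrist_force: [0.1, 2.2, 0.2]
width: 0.122
```

Call:
move_arm:
  deltas:
    - [[0,0,0],[0.001,0.006,0],0.76]
    - [[0,0,0],[0.001,0.006,0],0.9]
    - [[0,0,0],[0.001,0.006,0],0.9]
    - [[0,0,0],[0.001,0.006,0],0.9]
  grip_force: 20

```text
time: 11.68
tool_pos: [0.531, -0.1003, 0.1276]
tcp_rot: [0.35, 3.122, -0.0]
wrist_force: [0.8, -0.9, 0.4]
width: 0.109
```

Call:
move_arm:
  deltas:
    - [[0.0025,0.01,0],[0.005,-0.001,-0.008],0.9]
    - [[0.005,0.02,0],[0.009,-0.002,-0.016],0.9]
    - [[0.005,0.02,0],[0.009,-0.002,-0.016],0.9]

```text
time: 12.05
tool_pos: [0.532, -0.1005, 0.126]
tcp_rot: [-0.347, -3.089, -0.007]
wrist_force: [-2.9, -0.1, 3.4]
width: 0.11
```

Call:
move_arm:
  deltas:
    - [[0,0,0],[-0.001,-0.006,0],0.9]
    - [[0,0,0],[-0.002,-0.01,0],0.9]
    - [[0,0,0],[-0.002,-0.01,0],0.9]

```text
time: 12.42
tool_pos: [0.5319, -0.1008, 0.126]
tcp_rot: [-0.347, -3.091, -0.008]
wrist_force: [0.4, 3.7, 2.1]
width: 0.107
```

Call:
move_arm:
  deltas:
    - [[0,0,0],[-0.001,-0.006,0],0.9]
    - [[0,0,0],[-0.001,-0.006,0],0.9]

```text
time: 12.68
tool_pos: [0.5317, -0.1015, 0.126]
tcp_rot: [-0.347, -3.09, -0.008]
wrist_force: [-0.1, 1.8, 2.3]
width: 0.106
```

Call:
move_arm:
  deltas:
    - [[0,0,0],[0.002,0.016,0],0.9]
    - [[0.002,0.01,0],[0.006,0.015,-0.008],0.9]
    - [[0.002,0.01,0],[0.006,0.015,-0.008],0.9]

```text
time: 13.05
tool_pos: [0.5322, -0.1011, 0.1253]
tcp_rot: [-0.345, -3.074, -0.007]
wrist_force: [-1.4, -1.7, 4.2]
width: 0.111
```

Call:
move_arm:
  deltas:
    - [[0,0,0],[-0.001,-0.006,0],0.9]
    - [[0,0,0],[-0.003,-0.015,0],0.9]
    - [[0,0,0],[-0.003,-0.015,0],0.9]

```text
time: 13.42
tool_pos: [0.5322, -0.1015, 0.1253]
tcp_rot: [-0.345, -3.075, -0.01]
wrist_force: [-0.7, 3.2, 4.3]
width: 0.11
```

Call:
move_arm:
  deltas:
    - [[0,0,0],[-0.001,-0.006,0],0.9]
    - [[0,0,0],[-0.001,-0.006,0],0.9]

```text
time: 13.68
tool_pos: [0.532, -0.1024, 0.1253]
tcp_rot: [-0.345, -3.075, -0.009]
wrist_force: [-0.9, 2.5, 4.1]
width: 0.11
```

Call:
move_arm:
  deltas:
    - [[0,0,0],[-0.001,-0.005,0],0.9]
    - [[0,0,0],[-0.001,-0.005,0],0.9]

```text
time: 13.92
tool_pos: [0.5318, -0.103, 0.1252]
tcp_rot: [-0.345, -3.074, -0.009]
wrist_force: [-0.1, 2.5, 3.8]
width: 0.108
```

Call:
move_arm:
  deltas:
    - [[0,0,0],[-0.001,-0.005,0],0.9]
    - [[0,0,0],[-0.002,-0.008,0],0.9]

```text
time: 14.18
tool_pos: [0.5316, -0.1039, 0.1253]
tcp_rot: [-0.345, -3.074, -0.009]
wrist_force: [-0.6, 2.3, 4.4]
width: 0.108
```

Call:
move_arm:
  deltas:
    - [[0,0,0],[-0.001,-0.005,0],0.9]
    - [[0,0,0],[-0.001,-0.005,0],0.9]

```text
time: 14.42
tool_pos: [0.5315, -0.1044, 0.1252]
tcp_rot: [-0.345, -3.074, -0.009]
wrist_force: [-0.1, 1.5, 4.3]
width: 0.106
```

It's sliding at a steady 2 N or so, which means the head is through the opening. I'll carry on at this depth.

Call:
move_arm:
  deltas:
    - [[0,0,0],[-0.001,-0.006,0],0.9]
    - [[0,0,0],[-0.003,-0.012,0],0.9]
    - [[0,0,0],[-0.004,-0.018,0],0.9]

```text
time: 14.8
tool_pos: [0.5311, -0.1062, 0.1252]
tcp_rot: [-0.345, -3.074, -0.009]
wrist_force: [-0.3, 2.0, 5.0]
width: 0.108
```

Call:
move_arm:
  deltas:
    - [[0,0,0],[-0.001,-0.006,0],0.9]
    - [[0,0,0],[-0.003,-0.012,0],0.9]
    - [[0,0,0],[-0.004,-0.018,0],0.9]

```text
time: 15.18
tool_pos: [0.5307, -0.108, 0.1252]
tcp_rot: [-0.345, -3.074, -0.009]
wrist_force: [-0.4, 1.6, 4.9]
width: 0.114
```

Call:
move_arm:
  deltas:
    - [[0,0,0],[-0.001,-0.006,0],0.9]
    - [[0,0,0],[-0.003,-0.012,0],0.9]
    - [[0,0,0],[-0.004,-0.018,0],0.9]

```text
time: 15.55
tool_pos: [0.5302, -0.1097, 0.1252]
tcp_rot: [-0.345, -3.074, -0.009]
wrist_force: [-1.0, 2.0, 5.0]
width: 0.105
```

Call:
move_arm:
  deltas:
    - [[0,0,0],[-0.001,-0.006,0],0.9]
    - [[0,0,0],[-0.003,-0.012,0],0.9]
    - [[0,0,0],[-0.004,-0.018,0],0.9]

```text
time: 15.92
tool_pos: [0.5299, -0.1116, 0.1252]
tcp_rot: [-0.345, -3.074, -0.009]
wrist_force: [0.1, 2.0, 4.8]
width: 0.11
```

Call:
move_arm:
  deltas:
    - [[0,0,0],[-0.001,-0.006,0],0.9]
    - [[0,0,0],[-0.003,-0.012,0],0.9]
    - [[0,0,0],[-0.003,-0.012,0],0.9]

```text
time: 16.3
tool_pos: [0.5296, -0.1128, 0.1252]
tcp_rot: [-0.345, -3.074, -0.009]
wrist_force: [-0.4, 2.3, 5.0]
width: 0.108
```

Call:
move_arm:
  deltas:
    - [[0,0,0],[-0.001,-0.005,0],0.9]
    - [[0,0,0],[-0.002,-0.008,0],0.9]

```text
time: 16.55
tool_pos: [0.5294, -0.1135, 0.1252]
tcp_rot: [-0.345, -3.074, -0.009]
wrist_force: [-0.0, 2.1, 5.1]
width: 0.105
```

Call:
move_arm:
  deltas:
    - [[0,0,0],[-0.001,-0.005,0],0.9]
    - [[0,0,0],[-0.002,-0.008,0],0.9]

```text
time: 16.8
tool_pos: [0.5293, -0.1137, 0.1252]
tcp_rot: [-0.345, -3.075, -0.011]
wrist_force: [1.6, 5.8, 4.2]
width: 0.11
```

The tab is at its stop: about 13.5 mm travelled since the pinch, and the force rose to 5.8 N. Before the swing I'll estimate the arm geometry from two poses, to see how far the tool can pitch with the latch.

Run:
```python
from h import *
from scipy.optimize import least_squares
from scipy.spatial.transform import Rotation as Ro
s=status.read_state(); q=s['q'];print(q.round(4),s['wrist_force'].round(1))
d=[(np.array([1.11408667,.264695,1.605239,0,1.273686,-.037]),np.array([.27483,.6158,.23007])),(q,s['tool_pos'])]
z=np.array([0,0,1.]);y=np.array([0,1.,0])
def fk(L,q):
    h,a,b,c=L; Rz=Ro.from_euler('z',q[0])
    R1=Rz*Ro.from_euler('y',q[1]);R2=R1*Ro.from_euler('y',q[2]);R3=R2*Ro.from_euler('z',q[3])*Ro.from_euler('y',q[4])
    return h*z+R1.apply(a*z)+R2.apply(b*z)+R3.apply(c*z),R3
r=least_squares(lambda L:np.concatenate([fk(L,a)[0]-p for a,p in d]),[.3,.45,.4,.25]);print(r.x,np.abs(r.fun).max())
R=fk(r.x,q)[1].apply(z);print(R,Ro.from_rotvec(s['tcp_rot']).apply(z))
L=r.x;ex=np.array([.975,-.222,0]);piv=np.array([.4947,.0066])  # coords along ex,ey
ey=np.array([.222,.975,0])
for f in (1.,.6):
  for ph in (0,.3,.6,.9,1.2,1.4):
    b=f*ph; cx=.048*np.cos(ph)-.036*np.sin(ph);cz=.048*np.sin(ph)+.036*np.cos(ph)
    o=np.array([-.0027,-.0084]);ox=o[0]*np.cos(b)-o[1]*np.sin(b);oz=o[0]*np.sin(b)+o[1]*np.cos(b)
    P=(piv[0]+cx+ox)*ex+piv[1]*ey+(.1+cz+oz)*z
    tz=np.sin(b)*ex-np.cos(b)*z; W=P-L[3]*tz
    rr=np.hypot(W[0],W[1]);hh=W[2]-L[0];D=np.hypot(rr,hh)
    c3=(D*D-L[1]**2-L[2]**2)/(2*L[1]*L[2]);q3=np.arccos(np.clip(c3,-1,1))
    q2=np.arctan2(rr,hh)-np.arctan2(L[2]*np.sin(q3),L[1]+L[2]*np.cos(q3))
    print(f,ph,P.round(4),'W',W.round(3),'q2,q3',q2.round(2),q3.round(2),'q5~',round(np.pi-b-q2-q3,2))
```

```text
[-2.5750e-01  1.3570e-01  1.9633e+00 -2.0000e-04  1.0907e+00 -1.6045e+00] [1.6 5.8 4.2]
[0.24540575 0.51483546 0.56493263 0.3458594 ] 0.024099786810556884
[-0.04660594  0.01211781 -0.99883985] [-0.04660594  0.01211781 -0.99883985]
1.0 0 [ 0.528  -0.1134  0.1276] W [ 0.528 -0.113  0.473] q2,q3 0.1 2.0 q5~ 1.04
1.0 0.3 [ 0.518  -0.1112  0.1398] W [ 0.418 -0.088  0.47 ] q2,q3 -0.12 2.22 q5~ 0.74
1.0 0.6 [ 0.5051 -0.1082  0.1484] W [ 0.315 -0.065  0.434] q2,q3 -0.31 2.44 q5~ 0.41
1.0 0.9 [ 0.4902 -0.1048  0.1526] W [ 0.226 -0.045  0.368] q2,q3 -0.44 2.66 q5~ 0.02
1.0 1.2 [ 0.4747 -0.1013  0.1522] W [ 0.16  -0.03   0.278] q2,q3 -0.35 2.85 q5~ -0.56
1.0 1.4 [ 0.4648 -0.0991  0.1493] W [ 0.132 -0.023  0.208] q2,q3 0.03 2.9 q5~ -1.19
0.6 0 [ 0.528  -0.1134  0.1276] W [ 0.528 -0.113  0.473] q2,q3 0.1 2.0 q5~ 1.04
0.6 0.3 [ 0.517  -0.111   0.1398] W [ 0.457 -0.097  0.48 ] q2,q3 -0.05 2.14 q5~ 0.87
0.6 0.6 [ 0.503  -0.1078  0.148 ] W [ 0.384 -0.081  0.472] q2,q3 -0.19 2.28 q5~ 0.69
0.6 0.9 [ 0.4873 -0.1042  0.1514] W [ 0.314 -0.065  0.448] q2,q3 -0.33 2.43 q5~ 0.5
0.6 1.2 [ 0.4715 -0.1006  0.1497] W [ 0.249 -0.05   0.41 ] q2,q3 -0.45 2.58 q5~ 0.29
0.6 1.4 [ 0.4615 -0.0983  0.1458] W [ 0.21  -0.041  0.377] q2,q3 -0.51 2.68 q5~ 0.14
```

The tool can pitch back about 0.6 rad. I'll swing the pinched fin along its arc to about 0.65 rad in two calls.

Call:
move_arm:
  deltas:
    - [[0,0,0],[0.001,0.006,0],0.9]
    - [[-0.01,-0.045,0],[-0.018,0.01,0.034],0.9]
    - [[-0.021,-0.091,0],[-0.04,0.015,0.065],0.9]
    - [[-0.031,-0.138,0],[-0.064,0.021,0.096],0.9]
    - [[-0.042,-0.184,0],[-0.091,0.027,0.124],0.9]
    - [[-0.042,-0.184,0],[-0.091,0.027,0.124],0.9]

```text
time: 17.55
tool_pos: [0.52, -0.1116, 0.1381]
tcp_rot: [0.322, 2.874, -0.041]
wrist_force: [4.2, 3.6, 1.5]
width: 0.108
```

Run:
```python
from h import *
a,_=snap('top','t2'); b,d=snap('scene','s2')
cv2.imwrite('pics/c2.png',cv2.resize(b[100:200,280:390],(660,600),interpolation=2)[:,:,::-1])
```

```text
(no output)
```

View pics/c2.png

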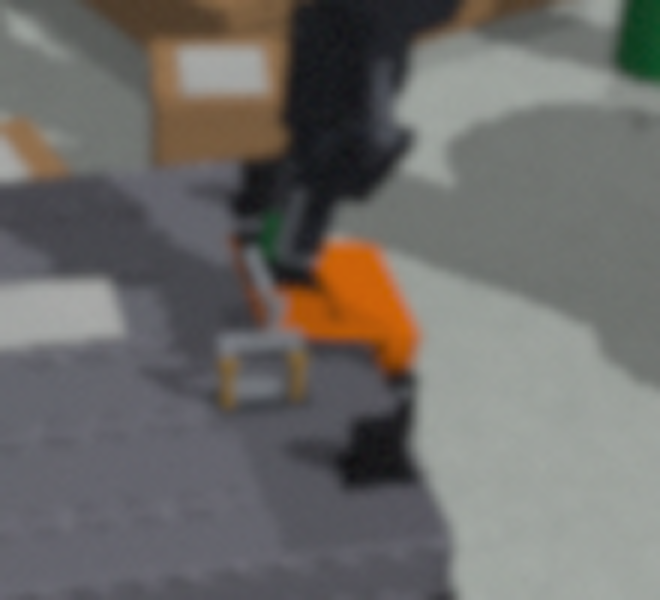

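The picture shows the bolt clear of the keeper and the orange latch lifting. I'll carry on.

Call:
move_arm:
  deltas:
    - [[-0.011,-0.047,0],[-0.029,0.007,0.026],0.9]
    - [[-0.021,-0.094,0],[-0.06,0.014,0.051],0.9]
    - [[-0.032,-0.14,0],[-0.091,0.021,0.073],0.9]
    - [[-0.042,-0.186,0],[-0.126,0.029,0.093],0.9]
    - [[-0.057,-0.249,0],[-0.173,0.039,0.115],0.9]
    - [[-0.057,-0.249,0],[-0.173,0.039,0.115],0.9]

```text
time: 18.4
tool_pos: [0.5023, -0.1077, 0.149]
tcp_rot: [0.277, 2.478, -0.095]
wrist_force: [0.8, 4.0, 3.0]
width: 0.113
```

Call:
move_arm:
  deltas:
    - [[0,0,0],[0,0,0],0.4]
    - [[0,0,0],[0,0,0],0.4]
    - [[0,0,0],[0,0,0],0.4]
    - [[0,0,0],[-0.12,0.025,0.16],0.4]
    - [[0,0,0],[-0.23,0.05,0.32],0.4]
    - [[0,0,0],[-0.25,0.05,0.7],0.4]
    - [[0,0,0],[-0.25,0.05,0.7],0.4]

```text
time: 19.27
tool_pos: [0.4799, -0.1036, 0.2238]
tcp_rot: [0.277, 2.472, -0.096]
wrist_force: [-1.1, 1.2, 0.6]
width: 0.3
```

Call:
move_arm:
  deltas:
    - [[0.025,0.11,0],[0.2,0,0.1],0.9]
    - [[0.05,0.22,0],[0.4,0,0.1],0.9]
    - [[0.075,0.33,0],[0.6,-0.05,0.1],0.9]
    - [[0.093,0.406,0],[0.8,-0.12,0.1],0.9]
    - [[0.093,0.406,0],[0.81,-0.12,0.1],0.9]
    - [[0.093,0.406,0],[0.81,-0.12,0.1],0.9]

```text
time: 20.02
tool_pos: [0.5579, -0.1146, 0.227]
tcp_rot: [-0.35, -3.114, -0.002]
wrist_force: [-0.9, 0.0, -0.4]
width: 0.051
```

Run:
```python
from h import *
b,d=snap('scene','s3'); a,_=snap('top','t3')
cv2.imwrite('pics/c3.png',cv2.hconcat([cv2.resize(b[100:200,280:390],(400,364),interpolation=2),cv2.resize(a[190:280,330:430],(400,364),interpolation=2)])[:,:,::-1])
W=world('scene',d);q=b.astype(int);m=(q[...,0]>150)&(q[...,1]<130)&(q[...,2]<60)&(d>0);m[:100]=0;m[200:]=0;m[:,:280]=0;m[:,390:]=0
P=W[m];e=P[:,:2]@np.array([.975,-.222]);f=P[:,:2]@np.array([.222,.975])
print(len(P),np.percentile(e,[1,50,99]).round(3),np.percentile(f,[1,99]).round(3),np.percentile(P[:,2],[1,50,99]).round(3))
```

```text
152 [0.482 0.497 0.528] [-0.01   0.063] [0.112 0.131 0.15 ]
```

View pics/c3.png

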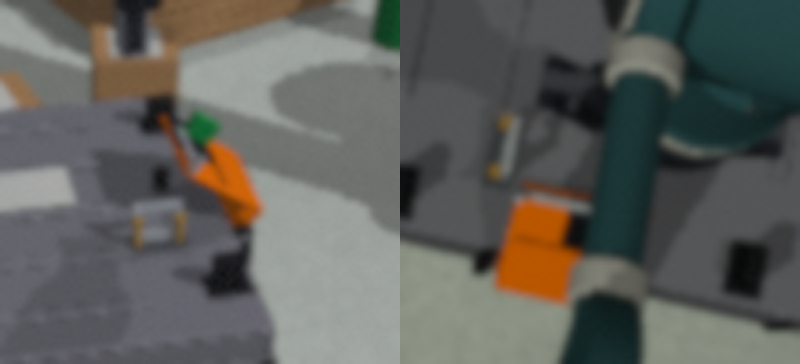

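The latch stays at about 0.65 rad, and the shut fingers hang behind it. Next I'll lower them and push the plate towards the robot.

Call:
move_arm:
  deltas:
    - [[0,0,0],[0,0,-0.5],0.9]
    - [[0,0,0],[0,0,-0.85],0.9]
    - [[0,0,0],[0,0,-0.88],0.9]
    - [[0,0,0],[-0.1,0.023,-0.88],0.9]
    - [[0,0,0],[-0.2,0.045,-0.88],0.9]
    - [[0,0,0],[-0.2,0.045,-0.88],0.9]

```text
time: 20.88
tool_pos: [0.539, -0.1103, 0.1431]
tcp_rot: [-0.35, -3.12, -0.001]
wrist_force: [0.1, -0.5, 0.2]
width: 0.051
```

Call:
move_arm:
  deltas:
    - [[0,0,0],[-0.08,0.018,0],0.9]
    - [[0,0,0],[-0.16,0.036,0],0.9]
    - [[0,0,0],[-0.24,0.054,0],0.9]
    - [[0,0,0],[-0.24,0.054,0],0.9]

```text
time: 21.38
tool_pos: [0.5129, -0.1044, 0.1403]
tcp_rot: [-0.349, -3.114, -0.002]
wrist_force: [0.6, 0.7, 0.4]
width: 0.051
```

Call:
move_arm:
  deltas:
    - [[0,0,0],[-0.06,0.013,0.02],0.9]
    - [[0,0,0],[-0.12,0.027,0.04],0.9]
    - [[0,0,0],[-0.18,0.04,0.05],0.9]
    - [[0,0,0],[-0.18,0.04,0.05],0.9]

```text
time: 21.88
tool_pos: [0.496, -0.1007, 0.1461]
tcp_rot: [-0.35, -3.117, -0.002]
wrist_force: [-0.0, -0.4, -1.1]
width: 0.048
```

Call:
move_arm:
  deltas:
    - [[0,0,0],[-0.08,0.018,0],0.9]
    - [[0,0,0],[-0.16,0.036,0],0.9]
    - [[0,0,0],[-0.23,0.053,0],0.9]
    - [[0,0,0],[-0.23,0.053,0],0.9]

```text
time: 22.38
tool_pos: [0.4728, -0.0953, 0.146]
tcp_rot: [-0.35, -3.116, -0.002]
wrist_force: [0.3, 0.1, -0.1]
width: 0.048
```

Run:
```python
from h import *
b,d=snap('scene','s4')
cv2.imwrite('pics/c4.png',cv2.resize(b[100:200,280:390],(550,500),interpolation=2)[:,:,::-1])
```

```text
(no output)
```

View pics/c4.png

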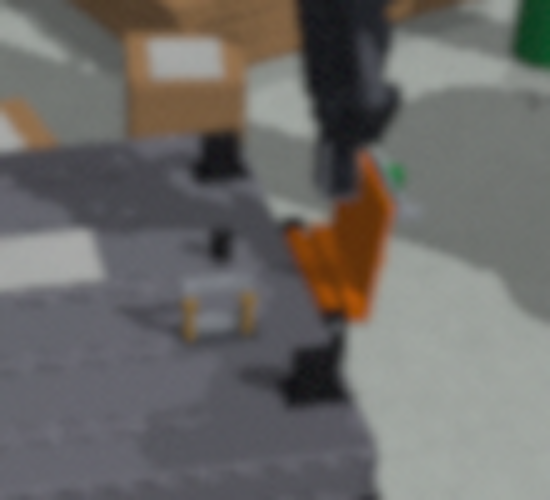

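The latch is thrown back past vertical, with its orange plate upright and leaning towards the robot, and the fin is on the robot side. Next is the left grip lug at about (0.540, 0.012).

Call:
move_arm:
  deltas:
    - [[0,0,0],[0.03,-0.005,0.1],0.9]
    - [[0,0,0],[0.05,-0.01,0.6],0.2]
    - [[0,0,0],[0.05,-0.01,0.7],0.2]
    - [[0,0,0],[0.3,0.5,0.7],0.2]
    - [[0,0,0],[0.5,0.95,0.7],0.2]
    - [[0,0,0],[0.5,0.95,0.7],0.2]
  grip_force: 30

```text
time: 23.18
tool_pos: [0.5248, 0.002, 0.2162]
tcp_rot: [-0.344, -3.118, -0.003]
wrist_force: [-0.9, -0.6, -0.1]
width: 0.4
```

Call:
move_arm:
  deltas:
    - [[0,0,0],[0.17,0.12,-0.3],0.2]
    - [[0,0,0],[0.17,0.12,-0.6],0.2]
    - [[0,0,0],[0.17,0.12,-0.75],0.2]
    - [[0,0,0],[0.17,0.12,-0.75],0.2]

```text
time: 23.68
tool_pos: [0.5394, 0.0109, 0.1398]
tcp_rot: [-0.35, -3.114, -0.001]
wrist_force: [0.0, -0.6, 0.2]
width: 0.399
```

Call:
move_arm:
  deltas:
    - [[0,0,0],[0.005,0.005,-0.12],0.2]
    - [[0,0,0],[0.005,0.005,-0.21],0.2]
    - [[0,0,0],[0.005,0.005,-0.21],0.2]

```text
time: 24.05
tool_pos: [0.5406, 0.0119, 0.1194]
tcp_rot: [-0.35, -3.116, -0.001]
wrist_force: [0.0, 0.6, 0.1]
width: 0.399
```

Call:
move_arm:
  deltas:
    - [[0,0,0],[0,0,0],0.6]
    - [[0,0,0],[0,0,0],0.6]
    - [[0,0,0],[0,0,0],0.85]
    - [[0,0,0],[0,0,0],0.85]
    - [[0,0,0],[0,0,0],0.85]

```text
time: 24.68
tool_pos: [0.5415, 0.0119, 0.1206]
tcp_rot: [-0.35, -3.118, -0.001]
wrist_force: [-1.6, -0.9, 3.0]
width: 0.126
```

Lug gripped. I'll raise the lid along its arc about the hinge, checking after the first part.

Call:
move_arm:
  deltas:
    - [[0,0,0],[0.022,-0.005,0.098],0.85]
    - [[0,0,0],[0.05,-0.011,0.196],0.85]
    - [[0,0,0],[0.082,-0.019,0.292],0.85]
    - [[0,0,0],[0.118,-0.027,0.385],0.85]
    - [[0,0,0],[0.118,-0.027,0.385],0.85]

```text
time: 25.3
tool_pos: [0.554, 0.0091, 0.1584]
tcp_rot: [-0.35, -3.119, -0.001]
wrist_force: [5.2, -0.8, -3.6]
width: 0.13
```

Run:
```python
from h import *
b,d=snap('scene','s5')
cv2.imwrite('pics/c5.png',cv2.resize(b[60:260,220:420],(600,600),interpolation=2)[:,:,::-1])
```

```text
(no output)
```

View pics/c5.png

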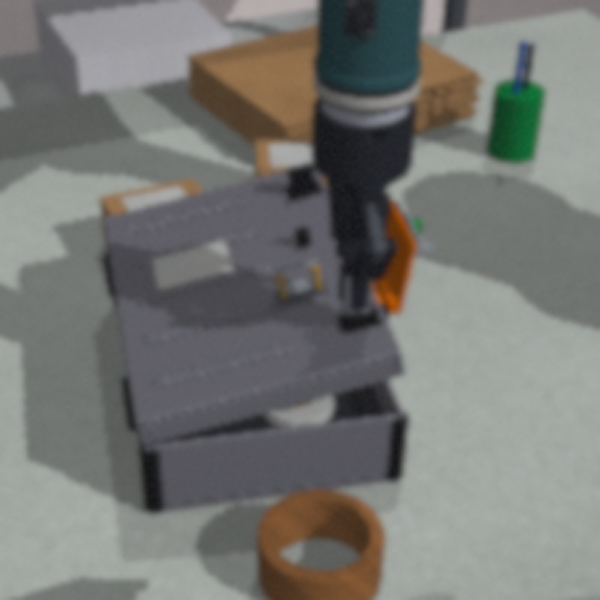

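The lid is rising with the lug held, and the latch stays back. I'll continue.

Call:
move_arm:
  deltas:
    - [[0,0,0],[0.042,-0.01,0.093],0.85]
    - [[0,0,0],[0.087,-0.02,0.182],0.85]
    - [[0,0,0],[0.137,-0.031,0.268],0.85]
    - [[0,0,0],[0.19,-0.043,0.354],0.85]
    - [[0,0,0],[0.249,-0.057,0.436],0.85]
    - [[0,0,0],[0.31,-0.071,0.514],0.85]
    - [[0,0,0],[0.376,-0.086,0.59],0.85]
    - [[0,0,0],[0.446,-0.101,0.661],0.85]
    - [[0,0,0],[0.446,-0.101,0.661],0.85]

```text
time: 26.48
tool_pos: [0.5989, -0.0011, 0.2258]
tcp_rot: [-0.35, -3.12, -0.001]
wrist_force: [5.0, -0.7, -9.3]
width: 0.125
```

Call:
move_arm:
  deltas:
    - [[0,0,0],[0.073,-0.017,0.068],0.85]
    - [[0,0,0],[0.148,-0.034,0.133],0.85]
    - [[0,0,0],[0.227,-0.052,0.193],0.85]
    - [[0,0,0],[0.309,-0.07,0.25],0.85]
    - [[0,0,0],[0.309,-0.07,0.25],0.85]

```text
time: 27.1
tool_pos: [0.63, -0.0082, 0.251]
tcp_rot: [-0.35, -3.12, -0.001]
wrist_force: [3.1, -0.3, -7.1]
width: 0.125
```

Call:
move_arm:
  deltas:
    - [[0,0,0],[0.085,-0.019,0.052],0.85]
    - [[0,0,0],[0.171,-0.039,0.1],0.85]
    - [[0,0,0],[0.26,-0.059,0.144],0.85]
    - [[0,0,0],[0.351,-0.08,0.182],0.85]
    - [[0,0,0],[0.351,-0.08,0.182],0.85]

```text
time: 27.72
tool_pos: [0.6654, -0.0162, 0.2689]
tcp_rot: [-0.351, -3.12, -0.002]
wrist_force: [1.8, 0.6, -6.2]
width: 0.123
```

Call:
move_arm:
  deltas:
    - [[0,0,0],[0.093,-0.021,0.034],0.85]
    - [[0,0,0],[0.187,-0.043,0.063],0.85]
    - [[0,0,0],[0.283,-0.064,0.088],0.85]
    - [[0,0,0],[0.38,-0.087,0.106],0.85]
    - [[0,0,0],[0.478,-0.109,0.12],0.85]
    - [[0,0,0],[0.478,-0.109,0.12],0.85]
    - [[0,0,0],[0.478,-0.109,0.12],0.85]

```text
time: 28.6
tool_pos: [0.7134, -0.027, 0.2809]
tcp_rot: [0.35, 3.122, 0.002]
wrist_force: [4.1, 1.3, -2.7]
width: 0.117
```

Run:
```python
from h import *
b,d=snap('scene','s6')
cv2.imwrite('pics/c6.png',cv2.resize(b[40:260,200:440],(654,600),interpolation=2)[:,:,::-1])
```

```text
(no output)
```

View pics/c6.png

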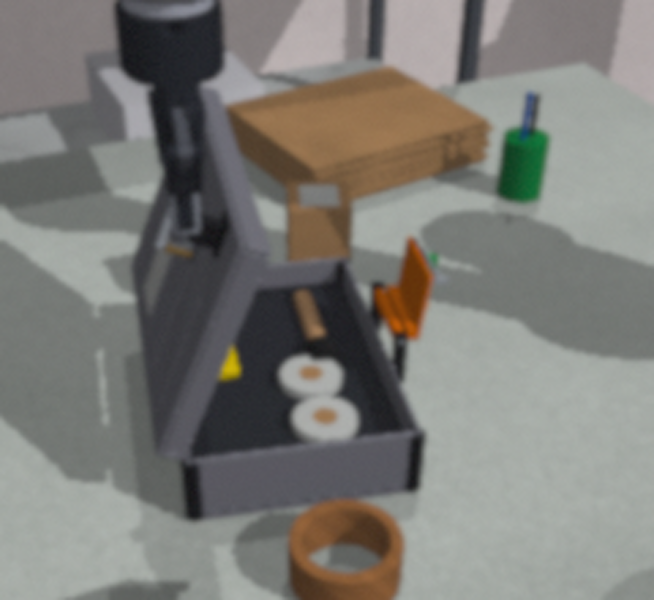

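The lid stands at about 70°. Next I'll let go and withdraw straight up and slightly back.

Call:
move_arm:
  deltas:
    - [[0,0,0],[0,0,0],0.4]
    - [[0,0,0],[0,0,0],0.4]
    - [[0,0,0],[0,0,0],0.4]
    - [[0,0,0],[0,0,0],0.4]
    - [[0,0,0],[0.03,0,0.2],0.4]
    - [[0,0,0],[0.1,0,0.5],0.4]
    - [[0,0,0],[0.15,0,0.9],0.4]
    - [[0,0,0],[0.15,0,0.9],0.4]

```text
time: 29.65
tool_pos: [0.7288, -0.0269, 0.3772]
tcp_rot: [0.35, 3.116, 0.002]
wrist_force: [-0.7, 1.8, 0.0]
width: 0.304
```

Call:
move_arm:
  deltas:
    - [[0,0,0],[0,0.3,0.3],0.4]
    - [[0,0,0],[0,0.6,0.5],0.4]
    - [[0,0,0],[0,0.9,0.5],0.4]
    - [[0,0,0],[0,0.9,0.5],0.4]

```text
time: 30.15
tool_pos: [0.7263, 0.0655, 0.4202]
tcp_rot: [-0.345, -3.118, -0.002]
wrist_force: [0.3, -0.6, -0.6]
width: 0.299
```

Run:
```python
from h import *
b,d=snap('scene','s7'); a,dt=snap('top','t7')
cv2.imwrite('pics/c7.png',cv2.hconcat([cv2.resize(b[40:260,200:440],(436,400),interpolation=2),cv2.resize(a[140:300,260:404],(360,400),interpolation=2)])[:,:,::-1])
# lid angle from grey points above z=.13
W=world('scene',d);P=W[60:230,220:330].reshape(-1,3);P=P[(P[:,2]>.13)&(P[:,2]<.27)&(d[60:230,220:330].ravel()>0)]
e=P[:,:2]@np.array([.975,-.222]);f=P[:,:2]@np.array([.222,.975])
m=(f>-.1)&(f<.17)&(e>.6)&(e<.75);Q=np.c_[e,f,P[:,2]][m]
best=0;rng=np.random.default_rng(0)
for i in range(500):
    t=Q[rng.choice(len(Q),3,0)];n=np.cross(t[1]-t[0],t[2]-t[0]);n/=np.linalg.norm(n)+1e-12
    k=(abs((Q-t[0])@n)<.003).sum()
    if k>best:best,N=k,n
print(len(Q),best,N,'lid angle',np.arccos(abs(N[2])))
q=b.astype(int);m=(q[...,0]>130)&(q[...,1]<130)&(q[...,2]<60)&(d>0);m[:100]=0;m[200:]=0;m[:,:310]=0;m[:,390:]=0
P=W[m];print('orange',len(P),(P[:,:2]@np.array([.975,-.222])).min(),(P[:,:2]@np.array([.975,-.222])).max(),P[:,2].min(),P[:,2].max())
g=(q[...,1]>1.5*q[...,0])&(q[...,1]>1.3*q[...,2])&(d>0);g[:100]=0;g[200:]=0;g[:,:310]=0;g[:,380:]=0
P=W[g];print('fin',len(P),np.median(P@np.array([[.975,.222,0],[-.222,.975,0],[0,0,1]]),0))
print(status.read_state()['wrist_force'])
```

```text
1606 1400 [-0.91965536 -0.00378857 -0.39270813] lid angle 1.1672218846330562
orange 112 0.4638310413887196 0.4977296948881614 0.09718981889200191 0.1661272089852946
fin 4 [0.44521815 0.00887349 0.15358323]
[-0.39074853 -0.3571646  -0.69514312]
```

View pics/c7.png

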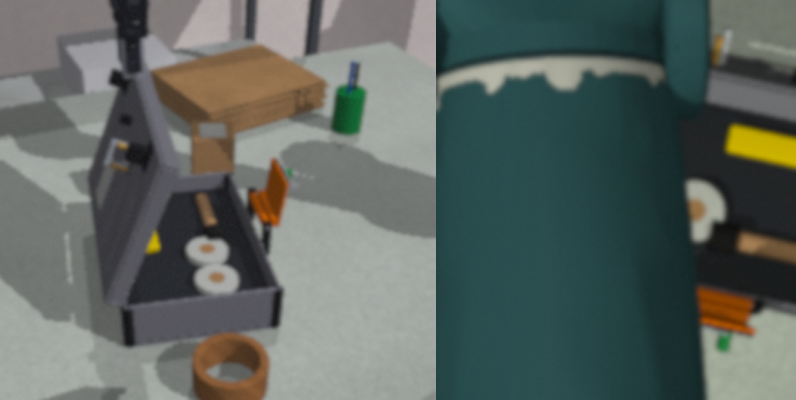

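The lid stands at 1.17 rad by itself, the latch is thrown back, the tab is still free (fin at about the stop position) and the gripper is clear. Handing in.

```bash
python3 -c "
from h import *
print(order.finish_job())"
```

```text
the job is handed in; nothing more can be done
None
```

The case is open and the job is handed in, at about 30 s of the 70 s allowed. The hand-in gives no verdict.

- **Catch:** My first try pressed the slider with open fingers. It was inconclusive because the tips slipped on the slider. I then pinched the fin lightly and pressed it in steps. The bolt went through at about 2.3 mm of press, with side forces of 2–4 N while sliding. The wrist force reached about 8 to 11 N in all at most during the search.
- **Tab:** It slid about 13.5 mm from where I first pinched it, until it hit its stop and the force rose to 5.8 N.
- **Latch:** I swung it to about 0.65 rad by the fin, then pushed it past vertical from behind.
- **Lid:** I raised it by the left lug, let go and withdrew upwards.

**Last checks:**
- The lid measured 1.17 rad in the depth image after release, and it stays up by itself.
- The latch was still thrown back and the fin was still near its stop. That fin reading rests on only 4 pixels.
- The wrist force was within noise, and the gripper was well clear.
- In the last scene picture the tape and the tall carton looked unmoved. I did not measure either of them, or the flat carton, again.

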